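# Tip the sorting tray out into its bin

### The job

Gently slide the blue bin fully home between the guide rails under the tipping tray. Then press the tray's side ledge gently down until the tray bears on its red rubber sill, just firmly enough to let the heatsinks out under the amber gate, and hold it there until all four have slid into the bin. Finally let the tray come back up level under control, without letting it snap back, and leave the small things standing around alone.

Things in the scene. Friction and masses are not known exactly. Their poses are not given: they have to be found in the camera images.
- station: grey fixed station with the tipping tray; origin on the worktop under the hinge. +y runs along the tray to its closed tail, -y to its open discharge end; the -x side faces the robot. Hinge uprights at x = +-68 mm (155 mm tall); at y = -140, x = +-74 mm two posts, 155 mm tall, carry the gate frame, whose top is 165 mm or less above the worktop
- tray: steel tray, 106 mm wide; origin on its hinge axis 135 mm above the station's origin; axes as the station's while level, tilting about x so that the open end (y = -150 mm) goes down. Tail wall at y = +140, floor top at z = +8, rims at z = +36 mm. A spring returns it level. More than 20 N from the robot would bend it
- tray_ledge (a point): top centre of the black rubber-covered pressing ledge (40 x 56 mm) folded out from the tray's wall on the robot's side: x = -73, y = -75, z = +37.5 mm in the tray's frame, axes as the tray's. Pressing it down takes 4 to 9 N up to the sill (less once the heatsinks have slid down); on the soft-mounted sill the force rises by about 4 N per mm. The sill is met at a tilt between 0.34 and 0.52 rad
- bin_home (a point): point on the worktop where the bin's origin lies when it is fully home against a cross stop; axes as the station's (the bin slides home along +y). Two guide rails 16 mm tall, inner faces 128 mm apart, flare open at their ends 65 mm from this point towards -y
- bin: blue open bin, 120 mm (x) by 140 mm (y), walls 3 to 4 mm, 46 mm high at the front (+y) and 64 mm at the back (-y); origin at the centre of its underside. 0.3 to 0.6 kg; starts 60 to 110 mm short of home along -y, up to 8 mm to the side and a little turned. More than 30 N is too rough for it
- bin_back (a point): centre of the outer face of the bin's back wall (-y side), 30 mm above the worktop: the place to push the bin
- heatsink_1: black finned heatsink 28 x 26 x 14 mm, 25 g, origin at the centre of its underside; starts in the tail half of the tray. A see-through amber gate plate at the tray's open end holds it back until the tray bears on the red sill bar below that end with some 0 to 8 N more on the ledge than at first touch. Gate and sill form one frame, clamped at a height that differs each time by up to 7 mm either way
- heatsink_2: like heatsink_1
- heatsink_3: like heatsink_1
- heatsink_4: like heatsink_1
- flux_jar: small amber paste jar with black lid, 39 mm across, 31 mm tall, origin under its centre; bystander behind the station
- wick_reel: yellow bobbin lying flat, 39 mm across, 12 mm tall, origin under its centre; bystander in front of the station
- solder_reel: small solder reel, 52 mm across, 29 mm tall, origin under its centre; bystander on the robot's side of the bin's path
- screwdriver_blue: blue screwdriver lying flat, 166 mm long, 21 mm thick; bystander behind the station
There are look-alikes about, which are no part of the job. What is shaped like the heatsink_4 but pink or turquoise is not meant.

How it is judged:
On the way, in this order (a step that is already met when the one before it is completed fails the run):
1. the bin is fully home (horizontal distance between bin and bin_home below 0.008 m and angle between the y axis of bin and the y axis of bin_home, either way round below 0.08 rad), for 0.2 s.
2. the tray is tipped (angle between tray's own z axis and vertical above 0.25 rad), for 0.1 s.
3. all four heatsinks are in the bin (x of heatsink_1 in the frame of bin between -0.06 and 0.06 m and y of heatsink_1 in the frame of bin between -0.07 and 0.07 m and z of heatsink_1 in the frame of bin between -0.005 and 0.045 m and x of heatsink_2 in the frame of bin between -0.06 and 0.06 m and y of heatsink_2 in the frame of bin between -0.07 and 0.07 m and z of heatsink_2 in the frame of bin between -0.005 and 0.045 m and x of heatsink_3 in the frame of bin between -0.06 and 0.06 m and y of heatsink_3 in the frame of bin between -0.07 and 0.07 m and z of heatsink_3 in the frame of bin between -0.005 and 0.045 m and x of heatsink_4 in the frame of bin between -0.06 and 0.06 m and y of heatsink_4 in the frame of bin between -0.07 and 0.07 m and z of heatsink_4 in the frame of bin between -0.005 and 0.045 m), for 0.2 s.
At the end, for the whole second after the job is handed in: all four heatsinks lie at rest inside the bin, the bin still fully home (within 10 mm of its home point, square to within 0.08 rad) and the tray back level (within 0.03 rad) (all of step 3 and horizontal distance between bin and bin_home below 0.01 m and angle between the y axis of bin and the y axis of bin_home, either way round below 0.08 rad and angle between tray's own z axis and vertical below 0.03 rad and linear speed of each of heatsink_1, heatsink_2, heatsink_3, heatsink_4 below 0.02 m/s); the robot touches nothing.
It fails at once if the tray is pressed or struck with more than 20 N (contact force between any of the fingers, the arm and tray above 20 N).
It fails at once if the bin is pushed with more than 30 N (contact force between any of the fingers, the arm and bin above 30 N).
It fails at once if the tray snaps back or is flung over (turns faster than 2 rad/s) (angular speed of tray above 2 rad/s).
It fails at once if a bystander (flux jar, wick reel, solder reel, blue screwdriver) is moved more than 15 mm (distance of any of flux_jar, wick_reel, solder_reel, screwdriver_blue from where it was at the start of the episode above 0.015 m).
It also fails if it takes over 70 s, if anything falls off the work surface, if the arm or the gripper's body presses on something with over 40 N, if the wrist force passes 120 N, or if a joint passes its speed limit or range.

### The arm

A 7-joint arm with a two-finger parallel gripper is mounted at the origin on a cart in front of the work surface, level with it; the furniture and walls round the work are solid. World frame = base frame: x ahead of the robot, y to its left, z up, the work surface at z = 0. Lengths are in m, angles in rad, forces in N, time in s.
With the tool pointing down it reaches from about 0.425 to 0.875 m from the base axis. Payload 4.7 kg.
Tool frame: the origin (TCP) lies midway between the tips of the shut fingers; the grasp point (between the pads) lies 19 mm behind it (ctrl.grip_point_offset is the distance from the TCP to the grasp point, in m); z points along the fingers, y is the line along which they close (so a half turn about z gives the same grasp; the last joint's range is limited). The gripper opens to 87 mm and grips with 3 to 60 N. Pads are 19 mm wide; open, the fingers measure 117 mm over their backs; the gripper's body (75 mm by 190 mm) begins 51 mm behind the grasp point.
Start: joints at [-1.091, 0.321, -0.07, 1.45, 0.023, 1.371, -0.057], TCP at [0.292, 0.581, 0.223] pointing down, gripper open.
Joint ranges: [-2.86, 2.86], [-0.3, 2.09], [-1.38, 1.24], [0.06, 2.45], [-1.56, 4.7], [0.09, 2.05], [-2.69, 2.69]. Speed limits (rad/s): [2.57, 2.57, 3.14, 3.14, 3.14, 3.14, 3.14].

### API

Orientations are given as a rotation vector (axis times angle).
In Python, from bench import ctrl gives the robot as it stands.
- The arm moves only by the tool move_arm, never from a script. Its argument "increments" is text: rows parted by semicolons, each of 7 numbers parted by spaces: the shift along the world's x, y, z in mm, then the turn, a rotation vector about the world's x, y, z in degrees, then the closure in counts, from 0 (fully open) to 255 (shut). A call has exactly 8 rows; each row shifts and turns the commanded pose from where the row before left it; what a row does not reach is not made up. A row lasts 1/12 s, in which the tool goes at most 41.7 mm and 7.16 degrees, less where a joint would pass 70% of its speed; a pose out of reach is approached as far as the arm can. A call with a gripper value outside its range is refused whole. The fingers move at their own pace and stop on an object; "grip_force" is the grip in N (left out, the last holds). Time passes only in rows, so rows that do not move let the fingers close, or fill a call up. It gives the time, the measured TCP pose, the force, the opening and the grip force at its end, in the units of the state.
- ctrl.get_state(): the state, without advancing time (a new reading comes with each control period).
- ctrl.get_image(name): name is "scene" or "top" or "wrist"; returns a dict with "frame" (480x640x3 uint8, red, green, blue), "depth" (480x640 float32, m along the optical axis (not along the pixel's ray), 0 where there is no reading), "fx", "fy", "cx", "cy" (pixels), "k1" (the pictures are not rectified: a ray, as slopes to the right and down, at radius r is drawn at 1 + k1 r^2 times it, then the intrinsics apply), "position" and "orientation" of the camera in the world. Camera axes: x right, y down, z forward; pixel columns grow to the right and rows downward; lengths in m; the calibration is good to about 2 mm. A picture is of the moment at which its call begins.
- ctrl.close_job(): hands the job in; it is judged then, once.
Trained networks look in a picture, given as the dict that the camera call returned (one of the last four; its "shot" number tells which), for a name from the list of things; names that differ only in an ending like _2 or _b are one class to them, and where a whole thing is asked for, a point or a joint stands for the part that bears it (a point fixed in the world has none). Each returns a list of dicts, best first, with "score" (0 to 1); they miss things now and then, are a little off and sometimes report something else, mostly with a low value. They report only what shows in the picture. A call takes as long as a camera call. They do not tell look-alikes from the thing itself.
- ctrl.find_in(target, picture): "centre" ([x, y, z] in m, in world coordinates, good to about 4 mm: the middle of the surface that is visible of it).
- ctrl.silhouettes(target, picture): "region" (480x640 bool, what is visible of it).
The state is a dict: "time": time; "joint_positions": joint angles; "qd": joint speeds; "joint_torque": joint torques, N m; "position": TCP position; "tool_rot": TCP orientation; "ft_force": force on the tool from outside, world axes, zero at the start; "torque": the same for the moment, N m; "grip_width": opening from 0.0 (shut) to 1.0 (fully open); "grip_force": force on a finger pad.
Only numpy, scipy, OpenCV 4.12 (cv2) and the standard library are available. Lean on these libraries where they do the work, as an engineer would, in place of code of your own. Each camera call takes 0.05 s, during which the arm holds its last target. There are 200 camera calls.

## Working session

There is one attempt and no reset: what is moved stays moved. The work goes in short steps, Python scripts to look and compute and a tool call to move; the robot and the scene stay as the last step left them, time stands still between calls to the robot, and variables do not carry over. Pictures are saved under pics/ and viewed, at most 10 in all, crops included, and the job is handed in when it is done.

Besides the shell and the picture viewer there is one more tool, called after "Emit:" in YAML: its name, and indented under it one key for each argument. move_arm: Moves the arm, as the interface text tells. Its arguments: {"type":"object","properties":{"increments":{"type":"string"},"grip_force":{"type":"number"}},"required":["increments"]}

```bash
mkdir -p pics; cat > h.py <<'E'
import numpy as np, cv2
from scipy.spatial.transform import Rotation as R
from bench import ctrl
def save(p,n): cv2.imwrite('pics/'+n,p['frame'][:,:,::-1])
def Rm(o):
    o=np.array(o,float)
    return o if o.shape==(3,3) else (R.from_rotvec(o).as_matrix() if o.size==3 else R.from_quat(o).as_matrix())
def cloud(p):
    v,u=np.mgrid[0:480,0:640]
    K=np.array([[p['fx'],0,p['cx']],[0,p['fy'],p['cy']],[0,0,1]])
    pts=np.stack([u,v],-1).reshape(-1,1,2).astype(float)
    s=cv2.undistortPoints(pts,K,np.array([p['k1'],0,0,0.])).reshape(480,640,2)
    d=p['depth']; c=np.dstack([s*d[...,None],d])
    w=c@Rm(p['orientation']).T+np.array(p['position']); w[d==0]=np.nan
    return w
E
python3 - <<'E'
from h import *
print(ctrl.get_state())
for n in ['scene','top']:
    p=ctrl.get_image(n); save(p,n+'1.png'); print(n,p['position'],p['orientation'],p['shot'])
    for t in ['station','tray','tray_ledge','bin','bin_back','heatsink_1','flux_jar','wick_reel','solder_reel','screwdriver_blue']:
        print(t,[(np.round(r['centre'],3).tolist(),round(r['score'],2)) for r in ctrl.find_in(t,p)][:6])
E
```

```text
{'time': 0.0, 'joint_positions': array([-1.09090792,  0.32180326, -0.07009091,  1.45169163,  0.02261507,
        1.37074985, -0.05691615]), 'qd': array([ 0.00052808, -0.00025549,  0.00115405, -0.00199153,  0.00056397,
        0.00057939,  0.00040304]), 'joint_torque': array([ 2.69673028e-04, -4.91286170e+01, -4.03829422e-01, -3.12530816e+01,
       -6.39324356e-02,  4.36741544e-02,  1.95212983e-04]), 'position': array([0.29173374, 0.58024459, 0.22146601]), 'tool_rot': array([-7.24951499e-01, -3.05647070e+00,  2.88494153e-03]), 'ft_force': array([-0.06235338, -0.76286218,  0.12864117]), 'torque': array([-0.04091334,  0.00170167,  0.02075611]), 'grip_force': 0.0, 'grip_width': 1.0003902731608632}
scene [ 0.26461283 -0.43134572  0.82896502] [-2.34089187  0.55186312 -0.243822  ] 1
station [([0.555, 0.096, 0.143], 0.68)]
tray [([0.574, 0.11, 0.142], 0.94)]
tray_ledge [([0.611, -0.098, 0.002], 0.75), ([0.572, 0.112, 0.144], 0.56)]
bin [([0.607, -0.096, 0.011], 0.68)]
bin_back [([0.607, -0.097, 0.001], 0.94)]
heatsink_1 [([0.577, 0.255, 0.148], 0.64), ([0.526, 0.229, 0.157], 0.62), ([0.582,
[... 240 characters left out ...]
1)]
screwdriver_blue []
top [0.39243563 0.15267093 1.03259877] [-2.14440465  2.12692191 -0.24985658] 2
station [([0.55, 0.125, 0.143], 0.96)]
tray [([0.565, 0.121, 0.148], 0.71)]
tray_ledge [([0.566, 0.121, 0.143], 0.89)]
bin [([0.603, -0.119, 0.006], 0.73), ([0.45, -0.054, 0.028], 0.18)]
bin_back [([0.605, -0.12, 0.0], 0.66)]
heatsink_1 [([0.745, 0.311, 0.012], 0.61), ([0.433, 0.339, 0.004], 0.61), ([0.577, 0.261, 0.152], 0.6), ([0.522, 0.244, 0.15], 0.59), ([0.552, 0.348, 0.008], 0.58), ([0.584, 0.179, 0.154], 0.51)]
flux_jar [([0.687, 0.177, 0.029], 0.73)]
wick_reel [([0.401, 0.213, 0.012], 0.65)]
solder_reel [([0.449, -0.054, 0.026], 0.92)]
screwdriver_blue [([0.654, 0.332, 0.02], 0.86)]
```

View pics/scene1.png

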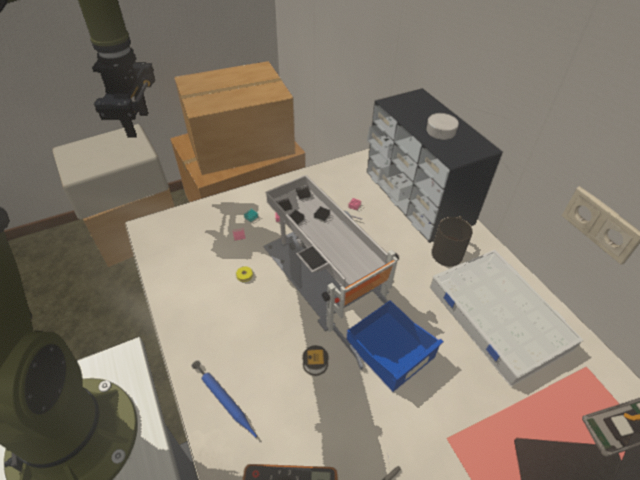

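View pics/top1.png

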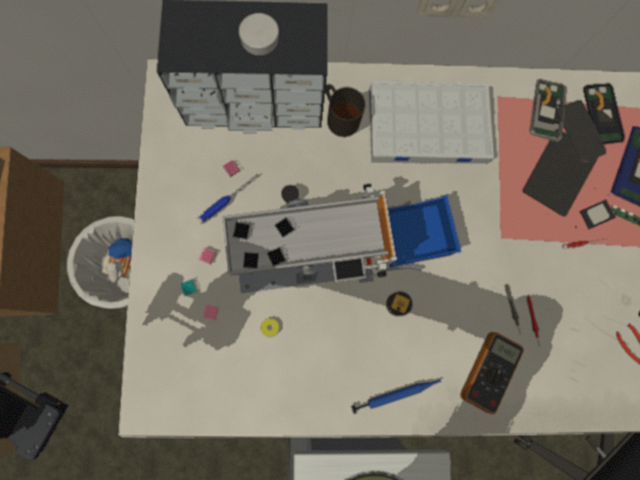

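The scene shows the level tray with four black heatsinks at its tail (around 240,240 in top), the ledge at (349,268), the amber gate at (385,228) and the blue bin at (425,232). The solder reel is at (400,303). Next I'll get the poses from the depth cloud.

```bash
python3 - <<'E'
from h import *
def rect(P):
    (c,s,a)=cv2.minAreaRect((P[:,:2]*1000).astype(np.float32)); return np.round(c,1),np.round(s,1),round(a,2)
for n in ['top','scene']:
    p=ctrl.get_image(n); w=cloud(p); f=p['frame'].astype(int); hsv=cv2.cvtColor(p['frame'],cv2.COLOR_RGB2HSV)
    for t in ['tray','tray_ledge','bin','bin_back']:
        for r in ctrl.silhouettes(t,p)[:2]:
            m=r['region']; P=w[m]; P=P[~np.isnan(P).any(1)]
            print(n,t,round(r['score'],2),m.sum(),rect(P),np.percentile(P[:,2],[5,50,95]).round(3))
    blue=(hsv[...,0]>100)&(hsv[...,0]<125)&(hsv[...,1]>150)&(w[...,0]>.5)&(w[...,0]<.72)&(w[...,1]<.03)&(w[...,1]>-.25)
    P=w[blue]; print('blue',rect(P),'hi',rect(P[P[:,2]>.035]), P[:,2].max())
    # ledge: dark pixels z .15-.19 on -x side, gate: orange
    x,y,z=w[...,0],w[...,1],w[...,2]
    dk=(f.max(2)<70)&(z>.16)&(z<.185)&(x>.44)&(x<.56)&(y<.14)&(y>-.05)
    print('ledge',dk.sum(),rect(w[dk]),np.median(z[dk]))
    rim=(z>.16)&(z<.182)&(x>.45)&(x<.68)&(y>-.08)&(y<.32); print('rim',rim.sum(),rect(w[rim]))
    og=(hsv[...,0]>5)&(hsv[...,0]<20)&(hsv[...,1]>150)&(y<.05)&(y>-.08)&(z>.1)&(x>.5)&(x<.68)
    print('amber',og.sum(),rect(w[og]),np.nanpercentile(z[og],[1,50,99]))
E
```

```text
top tray 0.69 3737 (array([ 609.9, -103.9]), array([136.9, 187.5]), 11.97) [0.001 0.005 0.064]
top tray 0.59 9250 (array([569.7, 145. ]), array([194.1, 334. ]), 8.35) [0.14  0.143 0.172]
top tray_ledge 0.55 9209 (array([569.3, 144.6]), array([192.1, 333.8]), 7.97) [0.14  0.143 0.172]
top bin 0.75 3822 (array([ 603.8, -104.4]), array([131.5, 188.4]), 10.25) [0.001 0.005 0.065]
top bin_back 0.59 3653 (array([ 609.9, -112.5]), array([132.8, 166.9]), 10.89) [0.001 0.005 0.064]
blue (array([ 601.7, -100.7]), array([120. , 141.1]), 11.26) hi (array([ 601.8, -101. ]), array([120. , 140.5]), 11.26) 0.07022571240905529
ledge 441 (array([504.2,  61.8]), array([31. , 47.3]), 8.31) 0.1721738923304429
rim 1856 (array([549.2, 130. ]), array([155.5, 311.2]), 10.54)
amber 362 (array([589., -10.]), array([115.8,   6.6]), 7.39) [0.11245908 0.14227339 0.16071582]
scene tray 0.6 6262 (array([587.1, 229.9]), array([490.2, 196.9]), 77.8) [0.142 0.145 0.173]
scene tray 0.5 4901 (array([619.2, -86.3]), array([167. , 166.9]), 13.19) [0.002 0.007 0.064]
scene tray_ledge 0.82 6161 (array([585.7, 217.2]), array([484.5, 199.6]), 78.89) [0.142 0.145 0.173]
scene tray_ledge 0.17 10621 (array([611.5, 114.1]), array([261. , 431.3]), 6.23) [0.005 0.143 0.172]
scene bin 0.77 4656 (array([ 602.4, -100.5]), array([122.9, 143.5]), 11.03) [0.002 0.007 0.064]
scene bin_back 0.94 4748 (array([615.9, -88. ]), array([155.4, 162.7]), 11.53) [0.002 0.007 0.064]
blue (array([ 602.1, -101.1]), array([122.1, 141. ]), 11.03) hi (array([ 602.1, -101.1]), array([122.1, 141. ]), 11.03) 0.06977211881324752
ledge 272 (array([505.1,  62.6]), array([29.5, 46.8]), 7.97) 0.1729205597497005
rim 1680 (array([551.6, 132.3]), array([157. , 308.6]), 9.98)
amber 225 (array([590.5,  -8.6]), array([110.9,   6.5]), 8.55) [0.10088506 0.12528535 0.14026366]
```

```bash
cat >> h.py <<'E'
def axes(s=None):
    s=s or ctrl.get_state(); M=R.from_rotvec(s['tool_rot']).as_matrix(); return M
E
python3 - <<'E'
from h import *
from scipy.optimize import minimize
M=axes(); print(M.round(3)); 
p=ctrl.get_image('top'); w=cloud(p); P=w.reshape(-1,3); P=P[~np.isnan(P).any(1)]
def loc(P,o): 
    c,s=np.cos(o[2]),np.sin(o[2]); d=P[:,:2]-o[:2]; return np.c_[d[:,0]*c+d[:,1]*s,-d[:,0]*s+d[:,1]*c]
o=np.array([.5656,.147,np.radians(8.5)])
Q=P[(P[:,2]>.163)&(P[:,2]<.177)]; L=loc(Q,o)
for sx in (-1,1):
    k=(abs(sx*L[:,0]-.052)<.008)&(L[:,1]>-.11)&(L[:,1]<.13)
    if k.sum()<8: print('few',k.sum());continue
    f=np.polyfit(L[k,1],L[k,0],1); r=abs(L[k,0]-np.polyval(f,L[k,1]))<.004; f=np.polyfit(L[k,1][r],L[k,0][r],1); print('wall',sx,k.sum(),f,'yaw',8.5-np.degrees(np.arctan(f[0])))
k=(abs(L[:,0])<.05)&(L[:,1]>.12); print('tail y',np.percentile(L[k,1],[5,50,95]))
# low things along bin path
L=loc(P,o); 
k=(P[:,2]>.008)&(P[:,2]<.03)&(abs(L[:,0])<.095)&(L[:,1]<-.1)&(L[:,1]>-.34)
A=np.c_[L[k],P[k,2]]*1000
h,_,_=np.histogram2d(A[:,0],A[:,1],[np.arange(-95,96,10),np.arange(-340,-99,20)]); print(h.astype(int))
E
```

```text
[[-0.893  0.449  0.   ]
 [ 0.449  0.893  0.   ]
 [-0.     0.    -1.   ]]
wall -1 430 [ 0.01571665 -0.05305176] yaw 7.599576675180712
wall 1 386 [0.007025   0.05078405] yaw 8.097503954605461
tail y [0.13574416 0.13793496 0.14042954]
[[ 0  0  0  0  0  0  0  0  0  3 17  6]
 [ 0  0  0  0 12  0  0  0  0  6 34  8]
 [ 0  0  0  0  5 26 25 23 13  1 23  0]
 [ 0 10  8  8  8  9 10 10  0  2  6  0]
 [ 1  9  0  0  0  1  1  0  0  0  0  0]
 [ 0 17  1  0  1  1  0  0  0  0  0  0]
 [ 0 17  1  0  1  0  0  0  0  0  0  0]
 [ 0 18  1  0  0  2  1  0  0  0  0  0]
 [ 0 15  1  0  0  1  0  0  0  0  0  0]
 [ 0 16  1  0  0  0  0  0  0  0  0  0]
 [ 0 16  0  1  0  0  0  0  0  0  0  0]
 [ 0 17  1  0  0  1  2  0  0  0  0  0]
 [ 0 18  0  0  0  1  1  0  0  0  0  0]
 [ 0 14  0  0  0  2  1  0  0  0  0  0]
 [ 0 16  1  0  0  4 16  2  0  0  0  0]
 [ 0 21 17 15 17 15  6  2  0  0  0  0]
 [ 0  0  0  0 16 12  7  1  0  0  0  0]
 [ 0  0  0  0  0  0  0  0  0  0  0  0]
 [ 0  0  0  0  0  0  0  0  0  0  0  0]]
```

```bash
python3 - <<'E'
from h import *
im=cv2.imread('pics/scene1.png')[270:400,290:460]; cv2.imwrite('pics/c1.png',cv2.resize(im,None,fx=4.5,fy=4.5,interpolation=cv2.INTER_CUBIC))
E
```

```text
(no output)
```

View pics/c1.png

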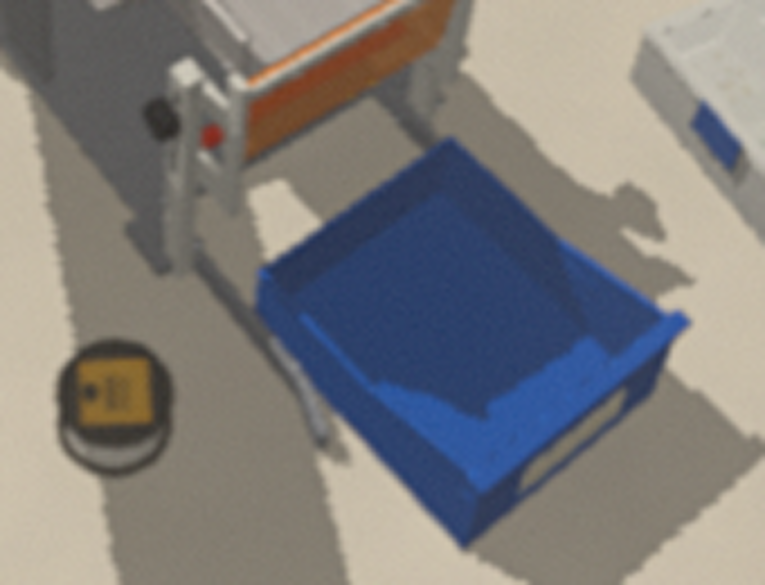

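The crop shows the bin's front entering the flared rails, whose left end is at (320,440) in the crop, with a clear area behind the bin. Next I'll travel above the tray to behind the bin.

Emit:
move_arm:
  increments: "14 -32.7 5 0 0 -2.3 0;14 -32.7 5 0 0 -2.3 0;14 -32.7 5 0 0 -2.3 0;14 -32.7 5 0 0 -2.3 0;14 -32.7 5 0 0 -2.3 0;14 -32.7 5 0 0 -2.3 0;14 -32.7 5 0 0 -2.3 0;14 -32.7 5 0 0 -2.3 0"

```text
time: 2.32
position: [0.4044, 0.3175, 0.2631]
tool_rot: [1.207, 2.9, 0.001]
ft_force: [0.4, -0.3, -0.1]
grip_width: 1.001
grip_force: 0.0
```

Emit:
move_arm:
  increments: "14 -32.7 0 0 0 -2.3 0;14 -32.7 0 0 0 -2.3 0;14 -32.7 0 0 0 -2.3 0;14 -32.7 0 0 0 -2.3 0;14 -32.7 0 0 0 -2.3 0;14 -32.7 0 0 0 -2.3 0;14 -32.7 0 0 0 -2.3 0;14 -32.7 0 0 0 -2.3 0"

```text
time: 2.98
position: [0.5164, 0.0559, 0.263]
tool_rot: [1.655, 2.67, 0.001]
ft_force: [0.7, 1.0, 0.7]
grip_width: 1.002
grip_force: 0.0
```

Emit:
move_arm:
  increments: "14 -32.7 0 0 0 -2.3 0;14 -32.7 0 0 0 -2.3 0;14 -32.7 0 0 0 -2.3 0;14 -32.7 0 0 0 -2.3 0;14 -32.7 0 0 0 -2.3 0;14 -32.7 0 0 0 -2.3 0;14 -32.7 0 0 0 -2.3 0;0 -32.7 0 0 0 -2.3 0"

```text
time: 3.65
position: [0.6161, -0.2046, 0.262]
tool_rot: [2.058, 2.373, 0.0]
ft_force: [-0.2, 0.3, 0.3]
grip_width: 1.0
grip_force: 0.0
```

```bash
python3 - <<'E'
from h import *
s=ctrl.get_state(); print(s['time'],s['position'],s['ft_force'],s['joint_positions']); print(axes(s).round(3))
E
```

```text
3.65 [ 0.61607259 -0.20455528  0.2619637 ] [-0.18549208  0.28237213  0.26585505] [-0.20339316  0.34087935  0.63358542  1.4155922  -0.20060426  1.44908607
  0.56856524]
[[-0.141  0.99   0.001]
 [ 0.99   0.141 -0.   ]
 [-0.001  0.001 -1.   ]]
```

Emit:
move_arm:
  increments: "0 -10 -30 0 0 0 0;0 0 -34 0 0 0 0;0 0 -34 0 0 0 0;0 0 -34 0 0 0 0;0 0 -34 0 0 0 0;0 0 -34 0 0 0 0;0 0 -30 0 0 0 0;0 0 -13 0 0 0 0"

```text
time: 4.32
position: [0.6112, -0.2127, 0.015]
tool_rot: [-2.054, -2.369, 0.004]
ft_force: [-0.7, 0.7, -0.4]
grip_width: 1.002
grip_force: 0.0
```

Emit:
move_arm:
  increments: "-0.6 4 0 0 0 0 0;-0.6 4 0 0 0 0 0;-0.6 4 0 0 0 0 0;-0.6 4 0 0 0 0 0;-0.6 4 0 0 0 0 0;-0.6 4 0 0 0 0 0;-0.6 4 0 0 0 0 0;-0.6 4 0 0 0 0 0"

```text
time: 4.98
position: [0.6094, -0.1818, 0.0201]
tool_rot: [2.058, 2.373, 0.0]
ft_force: [-0.5, -2.3, 2.1]
grip_width: 0.996
grip_force: 1.6
```

```bash
python3 - <<'E'
from h import *
p=ctrl.get_image('scene'); save(p,'s2.png')
w=cloud(p);s=ctrl.get_state();print(s['position'],s['ft_force'])
hsv=cv2.cvtColor(p['frame'],cv2.COLOR_RGB2HSV)
blue=(hsv[...,0]>100)&(hsv[...,0]<125)&(hsv[...,1]>150)&(w[...,0]>.5)&(w[...,0]<.72)&(w[...,1]<.03)&(w[...,1]>-.25)
print(cv2.minAreaRect((w[blue][:,:2]*1000).astype(np.float32)))
E
```

```text
[ 0.60926357 -0.18128321  0.0200359 ] [-0.89752691 -0.18963727  1.04528452]
((596.9345092773438, -72.41802978515625), (119.36788177490234, 81.59552001953125), 10.317678451538086)
```

View pics/s2.png

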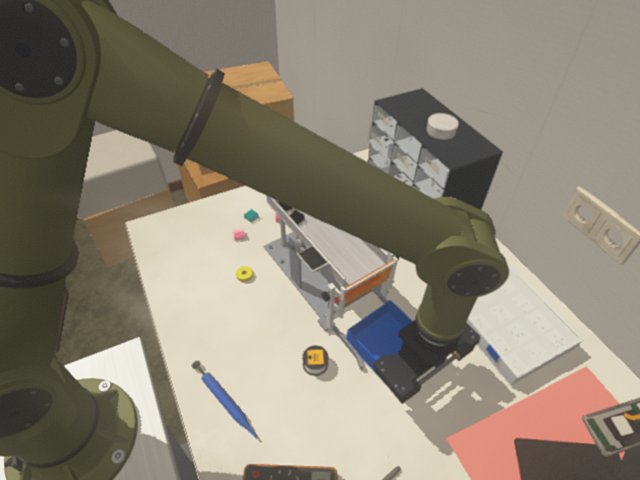

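The gripper is just behind the bin's back wall at (410,370), nothing else is close, and contact is starting. I'll push on along the station's y axis.

Emit:
move_arm:
  increments: "-0.3 4 0 0 0 0 0;-0.4 4 0 0 0 0 0;-0.5 4 0 0 0 0 0;-0.5 4 0 0 0 0 0;-0.5 4 0 0 0 0 0;-0.5 4 0 0 0 0 0;-0.5 4 0 0 0 0 0;-0.5 4 0 0 0 0 0"

```text
time: 5.7
position: [0.6048, -0.152, 0.0198]
tool_rot: [2.06, 2.37, -0.003]
ft_force: [-2.2, -6.8, 2.0]
grip_width: 1.001
grip_force: 2.8
```

Emit:
move_arm:
  increments: "-0.4 3 0 0 0 0 0;-0.4 3 0 0 0 0 0;-0.4 2 0 0 0 0 0;-0.3 2 0 0 0 0 0;-0.3 2 0 0 0 0 0;-0.3 2 0 0 0 0 0;-0.3 2 0 0 0 0 0;-0.3 2 0 0 0 0 0"

```text
time: 6.37
position: [0.6023, -0.1338, 0.0198]
tool_rot: [2.06, 2.37, -0.003]
ft_force: [-1.6, -5.7, 1.9]
grip_width: 1.0
grip_force: 2.6
```

Emit:
move_arm:
  increments: "-0.2 1.5 0 0 0 0 0;-0.2 1.5 0 0 0 0 0;-0.2 1.5 0 0 0 0 0;-0.2 1.5 0 0 0 0 0;-0.2 1 0 0 0 0 0;-0.2 1 0 0 0 0 0;-0.2 1 0 0 0 0 0;-0.2 1 0 0 0 0 0"

```text
time: 7.03
position: [0.6008, -0.1236, 0.0197]
tool_rot: [2.06, 2.37, -0.002]
ft_force: [-1.1, -4.8, 2.2]
grip_width: 1.001
grip_force: 2.3
```

Emit:
move_arm:
  increments: "-0.2 1 0 0 0 0 0;-0.1 1 0 0 0 0 0;-0.1 1 0 0 0 0 0;-0.1 1 0 0 0 0 0;0 0 0 0 0 0 0;0 0 0 0 0 0 0;0 0 0 0 0 0 0;0 0 0 0 0 0 0"

```text
time: 7.7
position: [0.6003, -0.1193, 0.0197]
tool_rot: [2.06, 2.371, -0.002]
ft_force: [-2.3, -5.2, 1.2]
grip_width: 0.998
grip_force: 2.3
```

Emit:
move_arm:
  increments: "-0.1 1 0 0 0 0 0;-0.1 1 0 0 0 0 0;-0.1 1 0 0 0 0 0;-0.2 1 0 0 0 0 0;0 0 0 0 0 0 0;0 0 0 0 0 0 0;0 0 0 0 0 0 0;0 0 0 0 0 0 0"

```text
time: 8.37
position: [0.5998, -0.1163, 0.0197]
tool_rot: [2.06, 2.37, -0.003]
ft_force: [-0.7, -6.3, 1.6]
grip_width: 0.999
grip_force: 3.2
```

```bash
python3 - <<'E'
from h import *
p=ctrl.get_image('top'); save(p,'t3.png'); w=cloud(p)
im=p['frame'][150:330,330:530,::-1]; cv2.imwrite('pics/c3.png',cv2.resize(im,None,fx=3.3,fy=3.3,interpolation=cv2.INTER_CUBIC))
hsv=cv2.cvtColor(p['frame'],cv2.COLOR_RGB2HSV)
blue=(hsv[...,0]>100)&(hsv[...,0]<125)&(hsv[...,1]>150)&(w[...,0]>.5)&(w[...,0]<.72)&(w[...,1]<.03)&(w[...,1]>-.25)
print(cv2.minAreaRect((w[blue][:,:2]*1000).astype(np.float32)),ctrl.get_state()['ft_force'])
E
```

```text
((595.5037231445312, -47.138702392578125), (118.82586669921875, 124.60301208496094), 7.605586051940918) [-1.76226223 -6.47280606  1.78653297]
```

View pics/c3.png

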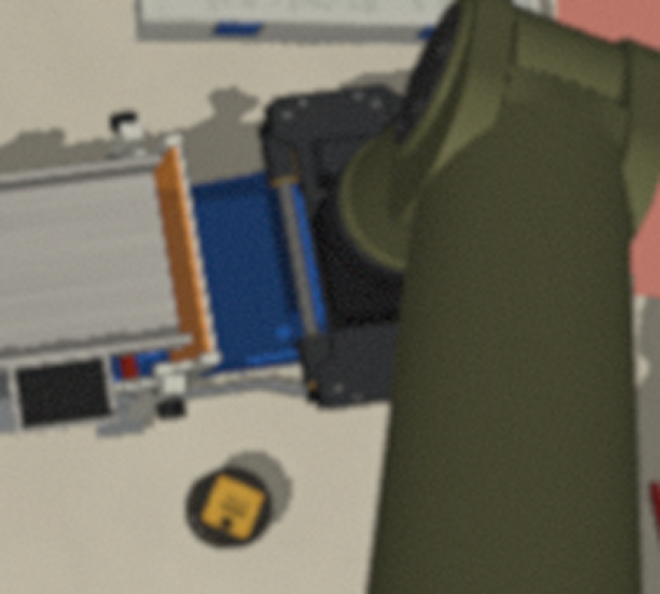

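Seen from above, the bin is now square, with its front under the gate at (200,270) in the crop. I'll push a bit more to see whether it is against the stop.

Emit:
move_arm:
  increments: "-0.1 0.8 0 0 0 0 0;-0.1 0.8 0 0 0 0 0;-0.1 0.8 0 0 0 0 0;-0.1 0.8 0 0 0 0 0;0 0 0 0 0 0 0;0 0 0 0 0 0 0;0 0 0 0 0 0 0;0 0 0 0 0 0 0"

```text
time: 9.08
position: [0.5999, -0.1163, 0.0201]
tool_rot: [2.058, 2.366, -0.006]
ft_force: [0.3, -11.1, 0.3]
grip_width: 1.002
grip_force: 5.9
```

The force has risen without motion, so the bin is home at the stop. I'll back off, lift and go above the ledge while closing the fingers.

Emit:
move_arm:
  increments: "0.5 -3 0 0 0 0 0;1 -6 0 0 0 0 0;2 -12 0 0 0 0 0;0 0 30 0 0 0 0;0 0 40 0 0 0 0;0 0 40 0 0 0 128;0 0 40 0 0 0 255;0 0 40 0 0 0 255"

```text
time: 9.75
position: [0.6032, -0.1313, 0.2114]
tool_rot: [-2.058, -2.373, -0.002]
ft_force: [1.0, -0.3, -0.2]
grip_width: 0.854
grip_force: 0.0
```

Emit:
move_arm:
  increments: "-12 0 20 0 0 0 255;-16 25 10 0 0 0 255;-16 30 0 0 0 0 255;-16 30 0 0 0 0 255;-16 30 0 0 0 0 255;-14 30 0 0 0 0 255;-8 30 0 0 0 0 255;0 20 0 0 0 0 255"

```text
time: 10.42
position: [0.5034, 0.0673, 0.2399]
tool_rot: [-2.052, -2.375, -0.003]
ft_force: [0.7, -0.3, 0.0]
grip_width: 0.25
grip_force: 0.0
```

```bash
python3 - <<'E'
from h import *
p=ctrl.get_image('wrist'); save(p,'w4.png'); s=ctrl.get_state(); print(s['position'],s['ft_force'],s['grip_width']); print(axes(s).round(3)); w=cloud(p)
f=p['frame'].astype(int); x,y,z=w[...,0],w[...,1],w[...,2]
dk=(f.max(2)<70)&(z>.16)&(z<.185)&(x>.44)&(x<.56)&(y<.14)&(y>-.05)
print(dk.sum(), cv2.minAreaRect((w[dk][:,:2]*1000).astype(np.float32)),np.median(z[dk]))
p=ctrl.get_image('scene');w=cloud(p);hsv=cv2.cvtColor(p['frame'],cv2.COLOR_RGB2HSV)
blue=(hsv[...,0]>100)&(hsv[...,0]<125)&(hsv[...,1]>150)&(w[...,0]>.5)&(w[...,0]<.72)&(w[...,1]<.03)&(w[...,1]>-.25)
print(cv2.minAreaRect((w[blue][:,:2]*1000).astype(np.float32)))
E
```

```text
[0.50398983 0.07152134 0.2397217 ] [ 0.6454019   3.54708613 -0.16920369] 0.20031519357228778
[[-0.15   0.989 -0.   ]
 [ 0.989  0.15   0.005]
 [ 0.005  0.    -1.   ]]
2891 ((505.4976806640625, 65.12123107910156), (32.53676986694336, 47.76493453979492), 7.949735641479492) 0.17266134886641835
((588.2203979492188, -47.646759033203125), (92.54850769042969, 86.8349838256836), 78.2906494140625)
```

View pics/w4.png

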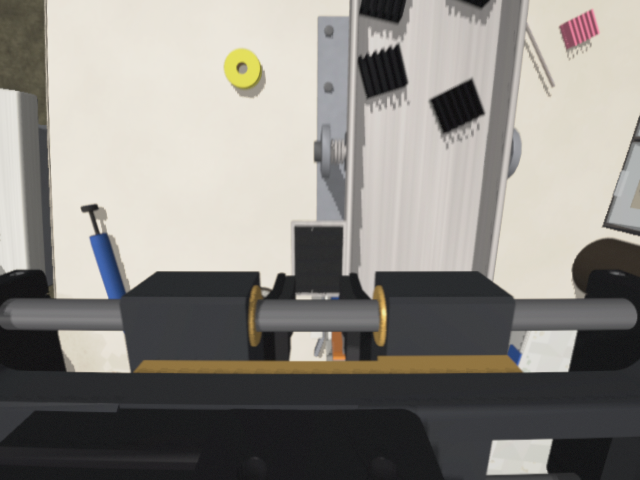

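The wrist view shows the ledge at (318,258) just ahead of the closing fingers, with the four heatsinks at the top of the view. I'll shift -y 11 mm and descend to just above the ledge.

Emit:
move_arm:
  increments: "0.5 -5 -8 0 0 0 255;0.5 -6 -10 0 0 0 255;0 0 -10 0 0 0 255;0 0 -10 0 0 0 255;0 0 -8 0 0 0 255;0 0 -6 0 0 0 255;0 0 -4 0 0 0 255;0 0 -3 0 0 0 255"

```text
time: 11.18
position: [0.5061, 0.0521, 0.1799]
tool_rot: [-2.059, -2.373, 0.001]
ft_force: [0.6, 0.3, -0.2]
grip_width: 0.004
grip_force: 0.0
```

Emit:
move_arm:
  increments: "0 0 -1 0 0 0 255;0 0 -1 0 0 0 255;0 0 -1 0 0 0 255;0 0 -1 0 0 0 255;0 0 -1 0 0 0 255;0 0 -1 0 0 0 255;0 0 -1 0 0 0 255;0 0 -1 0 0 0 255"

```text
time: 11.85
position: [0.5064, 0.0521, 0.1728]
tool_rot: [2.059, 2.373, 0.0]
ft_force: [-1.9, -1.0, 4.6]
grip_width: 0.007
grip_force: 2.3
```

Emit:
move_arm:
  increments: "0 0 -1.5 0 0 0 255;0 0 -1.5 0 0 0 255;0 0 -1.5 0 0 0 255;0 0 -1.5 0 0 0 255;0 0 -1.5 0 0 0 255;0 0 -1.5 0 0 0 255;0 0 -1.5 0 0 0 255;0 0 -1.5 0 0 0 255"

```text
time: 12.52
position: [0.507, 0.0481, 0.1617]
tool_rot: [2.059, 2.367, -0.004]
ft_force: [-1.3, -8.2, 8.5]
grip_width: 0.006
grip_force: 4.6
```

Emit:
move_arm:
  increments: "0 0 -1.5 0 0 0 255;0 0 -1.5 0 0 0 255;0 0 -1.5 0 0 0 255;0 0 -1.5 0 0 0 255;0 0 -1.5 0 0 0 255;0 0 -1 0 0 0 255;0 0 -1 0 0 0 255;0 0 -1 0 0 0 255"

```text
time: 13.18
position: [0.5074, 0.0458, 0.1513]
tool_rot: [2.059, 2.364, -0.007]
ft_force: [-0.8, -13.8, 9.3]
grip_width: 0.006
grip_force: 5.6
```

Friction is dragging the finger toward -y, so I'll follow the ledge to relieve it.

Emit:
move_arm:
  increments: "0.1 -1 0 0 0 0 255;0.1 -1 0 0 0 0 255;0.1 -1 0 0 0 0 255;0.1 -1 0 0 0 0 255;0.1 -1 0 0 0 0 255;0.1 -1 0 0 0 0 255;0 0 0 0 0 0 255;0 0 0 0 0 0 255"

```text
time: 13.85
position: [0.5075, 0.0453, 0.1512]
tool_rot: [2.059, 2.371, 0.001]
ft_force: [-1.0, -3.1, 7.8]
grip_width: 0.008
grip_force: 3.3
```

```bash
cat > tilt.py <<'E'
from h import *
def tilt(n='scene'):
    p=ctrl.get_image(n); w=cloud(p); P=w.reshape(-1,3); P=P[~np.isnan(P).any(1)]
    o=(.5653,.1469); c,s=np.cos(.1396),np.sin(.1396); d=P[:,:2]-o
    x=d[:,0]*c+d[:,1]*s; y=-d[:,0]*s+d[:,1]*c
    k=(abs(x)<.044)&(y>-.13)&(y<.125)&(P[:,2]>.06)&(P[:,2]<.24); y,z=y[k],P[k,2]
    f=np.polyfit(y,z,1)
    for t in (.012,.006,.004,.004):
        g=abs(z-np.polyval(f,y))<t; f=np.polyfit(y[g],z[g],1)
    h=[(np.round(r['centre'],3).tolist(),round(r['score'],2)) for r in ctrl.find_in('heatsink_1',p)]
    st=ctrl.get_state(); print('tilt',round(np.arctan(f[0]),3),'n',g.sum(),st['position'].round(4),st['ft_force'].round(1)); print(h)
    return p
if __name__=='__main__': tilt()
E
python3 tilt.py
```

```text
tilt 0.268 n 1377 [0.5075 0.0453 0.1512] [-1.1 -1.8  6.7]
[([0.528, 0.23, 0.183], 0.66), ([0.545, 0.345, 0.005], 0.54), ([0.434, 0.337, 0.008], 0.53), ([0.602, -0.04, 0.008], 0.45), ([0.758, 0.305, 0.015], 0.43)]
```

Emit:
move_arm:
  increments: "0 -0.2 -1 0 0 0 255;0 -0.2 -1 0 0 0 255;0 -0.2 -1 0 0 0 255;0 -0.2 -1 0 0 0 255;0 -0.2 -1 0 0 0 255;0 -0.2 -1 0 0 0 255;0 0 0 0 0 0 255;0 0 0 0 0 0 255"

```text
time: 14.62
position: [0.5076, 0.0444, 0.1452]
tool_rot: [2.058, 2.371, 0.001]
ft_force: [-1.5, -1.6, 7.2]
grip_width: -0.001
grip_force: 3.3
```

```bash
python3 tilt.py
```

```text
tilt 0.338 n 1381 [0.5076 0.0444 0.1452] [-1.9 -2.4  7.2]
[([0.485, 0.385, 0.009], 0.51), ([0.525, 0.22, 0.193], 0.42)]
```

Force is flat so far and the sill is somewhere ahead, so I'll continue carefully.

Emit:
move_arm:
  increments: "0 -0.1 -0.8 0 0 0 255;0 -0.1 -0.8 0 0 0 255;0 -0.1 -0.8 0 0 0 255;0 -0.1 -0.8 0 0 0 255;0 -0.1 -0.8 0 0 0 255;0 0 0 0 0 0 255;0 0 0 0 0 0 255;0 0 0 0 0 0 255"

```text
time: 15.38
position: [0.5076, 0.044, 0.1411]
tool_rot: [2.058, 2.372, 0.002]
ft_force: [-0.5, -1.2, 6.0]
grip_width: 0.003
grip_force: 2.9
```

```bash
python3 tilt.py
```

```text
tilt 0.327 n 519 [0.5076 0.0439 0.1411] [-0.6 -1.4  5.6]
[([0.754, 0.302, 0.012], 0.62), ([0.597, 0.074, 0.125], 0.57), ([0.432, 0.336, 0.007], 0.57), ([0.484, 0.382, 0.011], 0.56)]
```

Emit:
move_arm:
  increments: "0 -0.1 -0.8 0 0 0 255;0 0 -0.8 0 0 0 255;0 0 -0.8 0 0 0 255;0 0 -0.8 0 0 0 255;0 0 -0.8 0 0 0 255;0 0 0 0 0 0 255;0 0 0 0 0 0 255;0 0 0 0 0 0 255"

```text
time: 16.15
position: [0.5076, 0.0438, 0.1369]
tool_rot: [2.058, 2.372, 0.001]
ft_force: [-0.7, -2.9, 7.7]
grip_width: 0.006
grip_force: 4.0
```

```bash
python3 tilt.py
```

```text
tilt 0.433 n 1535 [0.5076 0.0438 0.137 ] [-0.7 -1.9  7.6]
[([0.61, -0.014, 0.028], 0.58), ([0.433, 0.339, 0.006], 0.58), ([0.484, 0.381, 0.009], 0.53), ([0.547, 0.346, 0.008], 0.52), ([0.565, -0.02, 0.029], 0.47), ([0.75, 0.3, 0.016], 0.42)]
```

Emit:
move_arm:
  increments: "0 0 -0.5 0 0 0 255;0 0 -0.5 0 0 0 255;0 0 0 0 0 0 255;0 0 0 0 0 0 255;0 0 0 0 0 0 255;0 0 0 0 0 0 255;0 0 0 0 0 0 255;0 0 0 0 0 0 255"

```text
time: 16.92
position: [0.5077, 0.0439, 0.1364]
tool_rot: [2.058, 2.372, 0.002]
ft_force: [-1.2, -2.5, 10.6]
grip_width: 0.005
grip_force: 5.2
```

```bash
python3 - <<'E'
from tilt import *
p=tilt(); im=p['frame'][200:400,270:470,::-1]; cv2.imwrite('pics/c5.png',cv2.resize(im,None,fx=3,fy=3,interpolation=cv2.INTER_CUBIC))
E
```

```text
tilt 0.438 n 1515 [0.5077 0.0438 0.1364] [-3.  -1.9  9.8]
[([0.607, 0.018, 0.012], 0.67), ([0.613, -0.028, 0.018], 0.65), ([0.751, 0.302, 0.017], 0.56), ([0.558, -0.013, 0.019], 0.49)]
```

View pics/c5.png

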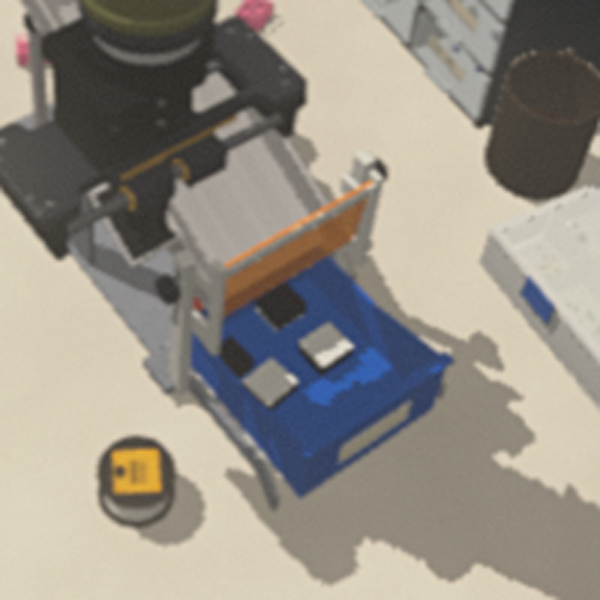

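All four heatsinks lie in the bin: two black tops at (280,305) and (235,355), and two grey undersides at (270,380) and (325,345). Now I'll let the tray up under control.

Emit:
move_arm:
  increments: "0 0 0.5 0 0 0 255;0 0 1 0 0 0 255;0 0.1 1 0 0 0 255;0 0.1 1 0 0 0 255;0 0.1 1.2 0 0 0 255;0 0.1 1.2 0 0 0 255;0 0.1 1.2 0 0 0 255;0 0.2 1.2 0 0 0 255"

```text
time: 17.68
position: [0.5075, 0.0443, 0.144]
tool_rot: [2.058, 2.371, 0.001]
ft_force: [-0.3, -2.9, 6.6]
grip_width: 0.008
grip_force: 3.3
```

Emit:
move_arm:
  increments: "0 0.2 1.2 0 0 0 255;0 0.2 1.2 0 0 0 255;0 0.2 1.2 0 0 0 255;0 0.3 1.2 0 0 0 255;0 0.3 1.2 0 0 0 255;0 0.3 1.2 0 0 0 255;0 0.3 1.2 0 0 0 255;0 0.3 1.2 0 0 0 255"

```text
time: 18.35
position: [0.5073, 0.0459, 0.1535]
tool_rot: [2.059, 2.371, -0.001]
ft_force: [-0.4, -3.4, 6.0]
grip_width: 0.008
grip_force: 3.3
```

Emit:
move_arm:
  increments: "0 0.3 1.2 0 0 0 255;0 0.3 1.2 0 0 0 255;0 0.3 1.2 0 0 0 255;0 0.4 1.2 0 0 0 255;0 0.4 1.2 0 0 0 255;0 0.4 1.2 0 0 0 255;0 0.4 1.2 0 0 0 255;0 0.4 1.2 0 0 0 255"

```text
time: 19.02
position: [0.507, 0.0485, 0.1629]
tool_rot: [2.059, 2.371, -0.002]
ft_force: [-0.7, -4.6, 5.8]
grip_width: 0.002
grip_force: 3.1
```

Emit:
move_arm:
  increments: "0 0.5 1 0 0 0 255;0 0.5 1 0 0 0 255;0 0.5 1 0 0 0 255;0 0.5 1 0 0 0 255;0 0.5 1 0 0 0 255;0 0.5 1 0 0 0 255;0 0.5 1 0 0 0 255;0 0.5 1 0 0 0 255"

```text
time: 19.68
position: [0.5067, 0.052, 0.1708]
tool_rot: [2.06, 2.371, -0.003]
ft_force: [-1.9, -5.1, 5.7]
grip_width: 0.006
grip_force: 2.9
```

Emit:
move_arm:
  increments: "0 0.3 0.6 0 0 0 255;0 0 0.6 0 0 0 255;0 0 0.6 0 0 0 255;0 0 0.6 0 0 0 255;0 0 0.6 0 0 0 255;0 0 0.6 0 0 0 255;0 0 0.6 0 0 0 255;0 0 0.6 0 0 0 255"

```text
time: 20.35
position: [0.5066, 0.0548, 0.175]
tool_rot: [-2.058, -2.373, 0.0]
ft_force: [-1.2, -0.6, -0.5]
grip_width: 0.006
grip_force: 0.0
```

Emit:
move_arm:
  increments: "0 0 2 0 0 0 255;0 0 5 0 0 0 255;0 0 10 0 0 0 255;0 0 15 0 0 0 255;0 0 20 0 0 0 255;0 0 20 0 0 0 255;0 0 0 0 0 0 255;0 0 0 0 0 0 255"

```text
time: 21.02
position: [0.5078, 0.0545, 0.2493]
tool_rot: [2.058, 2.372, 0.005]
ft_force: [0.5, 0.8, 0.1]
grip_width: 0.005
grip_force: 0.0
```

```bash
python3 - <<'E'
from tilt import *
p=tilt(); im=p['frame'][160:400,250:490,::-1]; cv2.imwrite('pics/c6.png',cv2.resize(im,None,fx=2.5,fy=2.5,interpolation=cv2.INTER_CUBIC))
E
```

```text
tilt -0.001 n 1994 [0.5066 0.0544 0.2472] [0.6 0.3 0.1]
[([0.615, -0.026, 0.017], 0.75), ([0.565, -0.035, 0.016], 0.73), ([0.486, 0.384, 0.01], 0.65), ([0.606, 0.016, 0.014], 0.62), ([0.433, 0.333, 0.007], 0.57)]
```

View pics/c6.png

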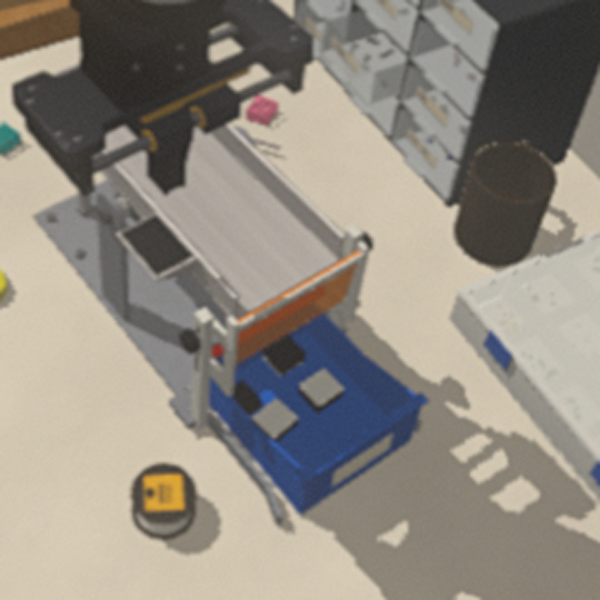

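The tray is level (tilt about 0) and empty. All four heatsinks lie in the bin around (280,385), the bin is still home, and the arm is clear.

```bash
python3 -c "
from bench import ctrl
print(ctrl.close_job())"
```

```text
the job is handed in; nothing more can be done
None
```

The job is handed in, though the judge returned no verdict: the bin is home against its stop, all four heatsinks are in it, the tray came back level under control, and the robot kept clear of the bystanders.

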